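Tip the glove box into its taped bay

TASK

A new box of disposable gloves has been left standing on end a little way short of its taped bay on the worktable, slot side facing away from the bay. Without gripping or lifting it, push it low down so that it slides along, still standing, until the leading edge of its foot has just come inside the tape outline; then push it near the top so that it topples forward and lands, first time, lying flat with its slot upward and wholly inside the tape. Push gently, a carton crushes easily, and leave everything else on the table where it stands.

Things in the scene. Friction and masses are not known exactly. Their poses are not given: they have to be found in the camera images.
- glove_box: White card glove carton, two grey bands, standing on end: 65 mm deep (x), 120 wide (y), 230 high (z); rigid, 0.3 to 0.65 kg, evenly filled. Origin: centre of its underside; x is level, out of the plain broad face towards the bay (the way it shall fall); the dark oval slot is in the -x face. At the start the plain face is 40 to 90 mm short of the near inner tape edge, roughly centred and square.
- bay: The glove box's bay: a flat rectangle of 18 mm wide blue tape on the steel bench, no height to speak of. The bare area inside the tape is 290 mm (x) by 170 mm (y). Origin: its centre, on the bench; x runs level along its length, away from where the box stands, z up. Near inner tape edge at x = -145 mm, far one at +145 mm.
- foot_l (a point): Lower corner of the carton's plain (leading) face, +y side: (32.5, 60, 0) mm in the carton's frame. Card on bench friction is 0.5 to 0.7: a push within 40 mm of the bench slides the carton upright, one above 120 mm tips it.
- foot_r (a point): Lower corner of the plain face, -y side: (32.5, -60, 0) mm in the carton's frame. The carton turns on the edge foot_l to foot_r as it tips and falls by itself once leaned about 16 degrees; that edge creeps forward some 2 to 10 mm meanwhile.
- top_l (a point): Upper corner of the plain face, +y side: (32.5, 60, 230) mm in the carton's frame. Lying down, the carton reaches 230 mm ahead of its foot edge and is 65 mm high.
- top_r (a point): Upper corner of the plain face, -y side: (32.5, -60, 230) mm in the carton's frame.
- bowl: Bystander: empty steel mixing bowl, 160 mm across, 70 mm high, standing beside the bay on its far side from the robot. Origin: centre of its underside.
- oil_bottle: Bystander: clear squeeze bottle with a white nozzle, 60 mm across, 190 mm high, standing beyond the far end of the bay. Origin: centre of its underside.
- shaker: Bystander: metal seasoning shaker, 69 mm across, 108 mm high, standing on the far side from the robot, near the glove box. Origin: centre of its underside.
There are look-alikes about, which are no part of the job. What is shaped like the glove_box but orange is not meant.

How it is judged:
By the outcome, as a careful person would: the job done as asked, in the order asked, and still so for the second after the job is handed in, with the robot touching nothing.
It also fails if it takes over 48 s, if anything falls off the work surface, if the arm or the gripper's body presses on something with over 40 N, if the wrist force passes 120 N, or if a joint passes its speed limit or range.

ROBOT

A 6-joint arm with a two-finger parallel gripper is mounted at the origin on the work surface. World frame = base frame: x ahead of the robot, y to its left, z up, the work surface at z = 0. Lengths are in mm, angles in degrees, forces in N, time in s.
With the tool pointing down it reaches from about 300 to 850 mm from the base axis. Payload 4.2 kg.
Tool frame: the origin (TCP) lies between the finger pads; the fingertips stand 19 mm ahead of it and the grasp point (between the pads) is the TCP (env.tips_ahead is the distance from the TCP to the fingertips, in mm); z points along the fingers, y is the direction in which the jaws open and shut (so a half turn about z gives the same grasp; the last joint's range is limited). The gripper opens to 91 mm and grips with 3 to 60 N. Pads are 32 mm wide; open, the fingers measure 118 mm over their backs; the gripper's body (76 mm by 178 mm) begins 60 mm behind the grasp point.
Start: joints at [67.265, 18.312, 89.639, -0, 72.044, -1.146], TCP at [211.572, 534.676, 232.976] pointing down, gripper open.
Joint ranges: [-177.97, 177.97], [-48.28, 115.42], [12.27, 149.76], [-77.06, 257.06], [2.81, 150.46], [-146.56, 146.56]. Speed limits (degrees/s): [147.25, 147.25, 180, 180, 180, 180].

INTERFACE

Orientations are given as [roll, pitch, yaw] about the fixed x, y, z axes, in that order (R = Rz(yaw) Ry(pitch) Rx(roll)).
In Python, from workcell import telemetry, viewer, job_done, env gives the robot as it stands. The module is installed in compiled form; this text tells all that it offers.
- The arm moves only by the shell command python3 -m jog 'ROWS' [FORCE]. ROWS is JSON, a list of rows, each a list of 3 entries, a list of its own where there are three numbers: the shift along the tool's x, y, z in cm, then the turn about the tool's z in degrees, then the opening, from 0 (shut) to 1 (fully open). A call has 1 to 10 rows; each row shifts and turns the pose as measured when the row begins, along the tool's axes as they then stand; what a row does not reach is not made up. A row lasts 1/8 s, in which the tool goes at most 62.5 mm and 10.7 degrees, less where a joint would pass 70% of its speed; a pose out of reach is approached as far as the arm can. A call is refused whole if a number of a shift passes 6.25 or a number of a turn 10.7, either way. A call with a gripper value outside its range is refused whole. The fingers move at their own pace and stop on an object; FORCE is the grip in N (left out, the last holds). Time passes only in rows, so rows that do not move let the fingers close. It gives the time, the measured TCP pose, the force and the opening at its end, in the units of the state.
- telemetry.state(): the state, without advancing time (a new reading comes with each control period).
- viewer.grab_frame(name): name is "scene" or "top" or "wrist"; returns a dict with "color" (420x560x3 uint8, red, green, blue), "K" (3x3 intrinsics, pixels), "rvec" (rotation vector, rad) and "tvec" (3), from world to camera coordinates, as OpenCV has them. Camera axes: x right, y down, z forward; pixel columns grow to the right and rows downward; lengths in mm; the calibration is good to about 2 mm. A picture is of the moment at which its call begins. There is no depth.
- job_done(): hands the job in, once; it reports no verdict.
The state is a dict: "time_s": time; "qpos": joint angles; "qvel": joint speeds; "effort": joint torques, N m; "ee_pos": TCP position; "ee_rot": TCP orientation; "force": force on the tool from outside, world axes, zero at the start; "torque": the same for the moment, N m; "gripper_width": finger opening in mm.
Only numpy, scipy, OpenCV 4.12 (cv2) and the standard library are available. Lean on these libraries where they do the work, as an engineer would, in place of code of your own. Each camera call takes 0.05 s, during which the arm holds its last target. There are 200 camera calls.

## Working session

There is one attempt and no reset: what is moved stays moved. The work goes in short steps, Python scripts to look and compute and a shell command to move; the robot and the scene stay as the last step left them, time stands still between calls to the robot, and variables do not carry over. Pictures are saved under pics/ and viewed, about 8 in all and at most 12, crops included, and the job is handed in when it is done.

```bash
mkdir -p pics
python3 - <<'E'
from workcell import telemetry, viewer, env
import cv2
print(telemetry.state())
for n in("scene","top"):
    f=viewer.grab_frame(n); cv2.imwrite(f"pics/{n}0.png",f["color"][:,:,::-1]); print(n,f["K"],f["rvec"],f["tvec"])
E
```

```text
{'time_s': 0.0, 'qpos': array([ 6.72662924e+01,  1.83509812e+01,  8.97060405e+01,  7.79295607e-04,
        7.20432186e+01, -1.14806592e+00]), 'qvel': array([-0.14297535, -0.0367883 ,  0.08878516,  0.03301026, -0.07648671,
        0.0344969 ]), 'effort': array([-2.08391881e-03, -4.12464809e+01, -2.31966877e+01,  7.26274517e-02,
        4.57011780e-02, -1.41608311e-04]), 'ee_pos': array([211.37260791, 534.23740394, 232.12933958]), 'ee_rot': array([-1.79899795e+02, -2.74919815e-03,  1.58414115e+02]), 'force': array([ 0.35008176,  0.05250871, -0.02777851]), 'torque': array([ 0.00869325, -0.02108026,  0.01519887]), 'gripper_width': 91.54631991865635}
scene [[512.93214809   0.         287.93948436]
 [  0.         512.93214809 203.62202973]
 [  0.           0.           1.        ]] [ 2.02952801  1.69533312 -0.51370783] [ -13.67296178 -349.35840452 1687.28096197]
top [[424.12845382   0.         281.04779088]
 [  0.         424.12845382 203.24031736]
 [  0.           0.           1.        ]] [ 2.19909369 -2.1908919   0.07867335] [-93.02455653 563.22930213 943.68635103]
```

View pics/scene0.png

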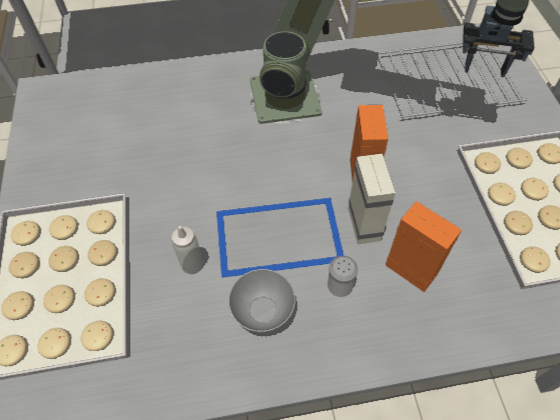

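View pics/top0.png

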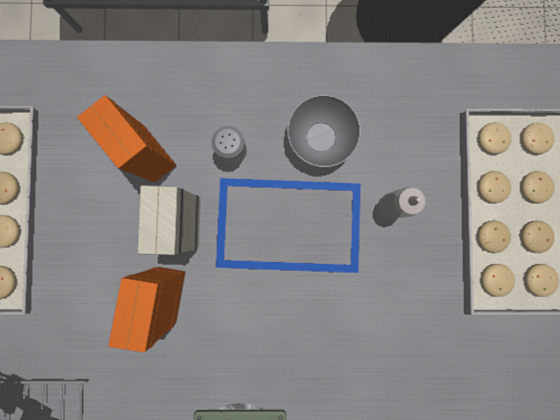

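```bash
cat > h.py <<'E'
import numpy as np, cv2
from workcell import telemetry, viewer, env
def cast(f,px,z):
    R=cv2.Rodrigues(np.array(f["rvec"],float))[0]; t=np.array(f["tvec"],float).ravel()
    px=np.atleast_2d(np.array(px,float)); d=np.c_[px,np.ones(len(px))]@np.linalg.inv(f["K"]).T@R
    C=-R.T@t; return C+d*((z-C[2])/d[:,2])[:,None]
def proj(f,P):
    return cv2.projectPoints(np.array(P,float).reshape(-1,3),np.array(f["rvec"],float),np.array(f["tvec"],float),f["K"],None)[0][:,0]
def big(m): return max(cv2.findContours(m.astype(np.uint8),cv2.RETR_EXTERNAL,cv2.CHAIN_APPROX_NONE)[0],key=cv2.contourArea)
E
python3 - <<'E'
from h import *
f=viewer.grab_frame("top"); c=f["color"].astype(int); R,G,B=c[...,0],c[...,1],c[...,2]
m=(B>R+60)&(B>G+40); q=big(m); 
def rect(P): 
    r=cv2.minAreaRect(P[:,:2].astype(np.float32)); return r,cv2.boxPoints(r).round().tolist()
print("bay outer",rect(cast(f,q[:,0],0)))
m=(R>160)&(R-B<60)&(R-B>8); m[:, :110]=0; m[:,205:]=0; q=big(m[:300]); print("top px",cv2.boundingRect(q)); print("box top",rect(cast(f,q[:,0],230)))
m=((R>G+60)&(R>B+80)).astype(np.uint8)
n,l,s,ce=cv2.connectedComponentsWithStats(m)
for i in range(1,n):
    if s[i,4]>500:
        bright=(l==i); print("orange",s[i],R[bright].min(),R[bright].max())
cv2.imwrite("pics/topcrop.png",cv2.resize(f["color"][80:380,60:260,::-1],None,fx=2,fy=2,interpolation=cv2.INTER_CUBIC))
g=viewer.grab_frame("scene"); a=cv2.resize(g["color"][0:110,440:560,::-1],None,fx=3.3,fy=3.3,interpolation=cv2.INTER_CUBIC)
b=cv2.imread("pics/topcrop.png"); o=np.zeros((600,800,3),np.uint8); o[:,:400]=b; o[:363,400:796]=a[:363,:396]; 
w=viewer.grab_frame("wrist"); o[370:595,420:720]=cv2.resize(w["color"][:,:,::-1],(300,225)); cv2.imwrite("pics/mix.png",o)
print(w["K"],w["rvec"],w["tvec"])
E
```

```text
bay outer (((514.7877197265625, -108.04946899414062), (325.6744384765625, 206.1267547607422), 88.02859497070312), [[406.0, -267.0], [612.0, -274.0], [623.0, 51.0], [417.0, 58.0]])
top px (138, 186, 39, 68)
box top (((521.0074462890625, 129.0385284423828), (64.53233337402344, 118.33126068115234), 88.95442199707031), [[461.0, 98.0], [580.0, 96.0], [581.0, 160.0], [462.0, 162.0]])
orange [  77   96   70   72 2410] 125 218
orange [ 109  278   49   74 2621] 129 218
[[320.2299754    0.         280.31863247]
 [  0.         320.2299754  212.33697319]
 [  0.           0.           1.        ]] [-2.4227871  -1.64744241 -0.20419738] [-574.69150078  -26.24828113  389.27423606]
```

View pics/mix.png

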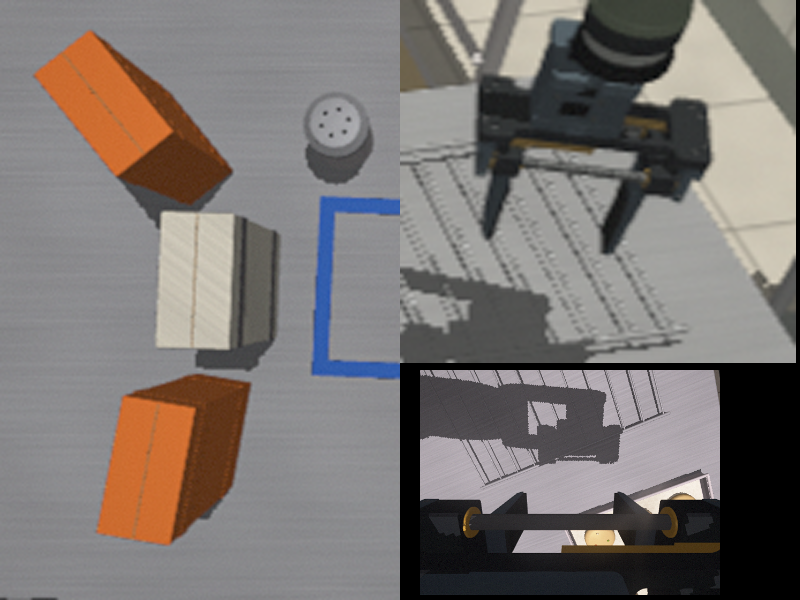

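```bash
python3 -m jog '[[[0,0,0],-7.2,1],[[0,0,0],-7.2,1],[[0,0,0],-7.2,1],[[4.2,-3,0],0,1],[[4.2,-3,0],0,1],[[4.2,-3,0],0,1],[[4.2,-3,0],0,1],[[4.2,-3,0],0,1]]'; python3 -c "
from h import *;s=telemetry.state();print(s['qpos'].round(1),s['ee_pos'].round(1),s['ee_rot'].round(1))"
```

```text
time_s: 1.25
ee_pos: [-0.2, 379.3, 231.0]
ee_rot: [-179.9, -0.1, -179.6]
force: [-1.0, 0.2, -0.4]
gripper_width: 91.3
[ 8.820e+01  4.000e-01  1.123e+02  1.000e-01  6.730e+01 -2.200e+00] [-2.000e-01  3.793e+02  2.310e+02] [-1.799e+02 -1.000e-01 -1.796e+02]
```

```bash
for i in 1 2 3; do :; done; python3 -m jog '[[[0,-4,0],0,1],[[0,-4,0],0,1],[[0,-4,0],0,1]]';python3 -c "
from h import *;s=telemetry.state();print(s['qpos'].round(1),s['ee_pos'].round(1),s['ee_rot'].round(1))";  python3 -m jog '[[[0,-4,0],0,1],[[0,-4,0],0,1]]'; python3 -c "
from h import *;s=telemetry.state();print(s['qpos'].round(1),s['ee_pos'].round(1),s['ee_rot'].round(1))"
```

```text
time_s: 1.62
ee_pos: [-1.4, 255.5, 230.9]
ee_rot: [-180.0, -0.1, -179.2]
force: [0.1, -1.0, 1.4]
gripper_width: 91.2
[ 8.76e+01 -1.23e+01  1.23e+02  1.00e-01  6.93e+01 -3.20e+00] [ -1.4 255.5 230.9] [-1.800e+02 -1.000e-01 -1.792e+02]
time_s: 1.88
ee_pos: [-0.5, 172.5, 230.7]
ee_rot: [-180.0, -0.1, -179.2]
force: [0.5, 0.8, 0.9]
gripper_width: 90.9
[ 8.610e+01 -2.190e+01  1.283e+02  1.000e-01  7.360e+01 -4.700e+00] [ -0.5 172.5 230.7] [-1.800e+02 -1.000e-01 -1.792e+02]
```

```bash
cat > kin.py <<'E'
import numpy as np
from scipy.optimize import least_squares
D=np.array([[18.351,89.706,574.54,232.13],[.4,112.3,379.3,231],[-12.3,123,255.5,230.9],[-21.9,128.3,172.5,230.7]])
s=lambda a:np.sin(np.radians(a)); c=lambda a:np.cos(np.radians(a))
def fk(p,q2,q3): return p[0]+p[1]*s(q2)+p[2]*s(q2+q3+p[3]), p[4]+p[1]*c(q2)+p[2]*c(q2+q3+p[3])
r=least_squares(lambda p:np.ravel([fk(p,D[:,0],D[:,1])[0]-D[:,2],fk(p,D[:,0],D[:,1])[1]-D[:,3]]),[50,400,400,0,100]); P=r.x
if __name__=="__main__":
    print(P.round(1),r.fun.round(1))
    for rr in (200,250,300,350):
        for z in (40,80,120,160):
            o=least_squares(lambda q:np.array(fk(P,*q))-[rr,z],[0,120]); print(rr,z,o.x.round(1),(180-o.x.sum()).round(1),o.cost.round(2))
    for rr,z in((0,0),(700,500),(800,500),(600,600),(500,700),(850,200)):
        o=least_squares(lambda q:np.array(fk(P,*q))-[rr,z],[20,60]); print(rr,z,o.x.round(1),(180-o.x.sum()).round(1),o.cost.round(2))
E
python3 kin.py
```

```text
[-2.000e-01  5.906e+02  4.167e+02  3.000e+00 -1.786e+02] [-0.   0.  -0.   0.  -0.1  0.1 -0.1  0.1]
200 40 [  1.2 149. ] 29.8 0.0
200 80 [ -5.3 144.6] 40.8 0.0
200 120 [-10.4 140. ] 50.4 0.0
200 160 [-14.2 135.3] 58.9 0.0
250 40 [  5.5 143.8] 30.6 0.0
250 80 [ -0.2 140. ] 40.2 0.0
250 120 [ -4.8 135.8] 48.9 0.0
250 160 [ -8.4 131.5] 56.9 0.0
300 40 [  9.5 138.3] 32.2 0.0
300 80 [  4.5 134.9] 40.6 0.0
300 120 [  0.3 131.2] 48.5 0.0
300 160 [ -3.1 127.2] 56.0 0.0
350 40 [ 13.2 132.6] 34.2 0.0
350 80 [  8.7 129.5] 41.7 0.0
350 120 [  4.9 126.1] 49.0 0.0
350 160 [  1.8 122.4] 55.9 0.0
0 0 [-11.  172.3] 18.7 0.0
700 500 [33.7 26.5] 119.8 0.0
800 500 [49.7 -3. ] 133.3 878.74
600 600 [27.1 22.5] 130.4 0.0
500 700 [29.7 -3. ] 153.4 6.93
850 200 [47.3 42.7] 90.0 0.0
```

```bash
cat > st.sh <<'E'
python3 -c "
from h import *;s=telemetry.state();print('q',s['qpos'].round(1),'t',s['time_s'],np.degrees(np.arctan2(s['ee_pos'][1],s['ee_pos'][0])).round(1))"
E
python3 -m jog '[[[0,3,-5],0,1],[[0,3,-5],0,1],[[0,3,-5],0,1],[[0,3,-5],0,1]]'; sh st.sh; python3 -m jog '[[[-5.2,0,0],10,1],[[-5.2,0,0],10,1],[[-5.3,0,0],10,1],[[-5.4,0,0],10,1],[[-5.5,0,0],10,1],[[-5.5,0,0],10,1],[[-5.6,0,0],10,1],[[-5.7,0,0],10,1],[[-5.8,0,0],10,1]]'; sh st.sh
```

```text
time_s: 2.38
ee_pos: [-2.2, 282.5, 423.5]
ee_rot: [-178.6, -0.2, -179.2]
force: [1.0, 0.6, 1.1]
gripper_width: 91.3
q [ 88.  -12.4  96.    0.1  97.8  -2.8] t 2.375 90.5
time_s: 3.5
ee_pos: [340.1, -9.3, 429.2]
ee_rot: [-180.0, 0.8, 88.8]
force: [0.5, -0.0, -0.4]
gripper_width: 91.5
q [-2.8 -7.5 91.4 -0.8 96.1 -1.6] t 3.5 -1.6
```

```bash
python3 -m jog '[[[-6,0,0],10,1],[[-6,0,0],10,1],[[-6,0,0],10,1],[[-6.1,0,0],10,1],[[-6.1,0,0],10,1],[[-6.2,0,0],10,1],[[-6.2,0,0],10,1],[[-6.2,0,0],10,1],[[-5,0,0],8,1]]'; sh st.sh; python3 -m jog '[[[0,4,-4.6],0,1],[[0,4,-4.6],0,1],[[0,4,-4.6],0,1],[[0,4,-4.6],0,1]]'; sh st.sh
```

```text
time_s: 4.62
ee_pos: [11.0, -379.2, 432.0]
ee_rot: [179.2, -0.0, -2.3]
force: [0.5, -0.2, 0.7]
gripper_width: 91.2
q [-90.1  -4.1  88.2   0.   95.2   2.2] t 4.625 -88.3
time_s: 5.12
ee_pos: [-1.7, -531.4, 610.3]
ee_rot: [-180.0, 0.0, -3.0]
force: [0.3, -0.7, 1.6]
gripper_width: 91.2
q [-91.4  17.5  36.9  -0.  125.6   1.6] t 5.125 -90.2
```

```bash
python3 -m jog '[[[0,5,-3],0,1],[[0,5,-3],0,1]]'; sh st.sh; python3 -m jog '[[[0,5,-3],0,1],[[0,5,-3],0,1]]'; sh st.sh;python3 -m jog '[[[0,5,-3],0,1],[[0,5,-3],0,1]]'; sh st.sh
```

```text
time_s: 5.38
ee_pos: [-5.8, -594.4, 633.3]
ee_rot: [178.8, -0.0, -3.0]
force: [-0.5, -24.7, 24.4]
gripper_width: 90.9
q [-91.7  29.5  12.2  -0.  137.1   1.3] t 5.375 -90.6
time_s: 5.62
ee_pos: [-10.4, -637.5, 612.2]
ee_rot: [176.2, -0.1, -3.0]
force: [0.3, 0.3, 0.3]
gripper_width: 91.5
q [-9.200e+01  3.150e+01  1.230e+01  1.000e-01  1.323e+02  1.000e+00] t 5.625 -90.9
time_s: 5.88
ee_pos: [-14.5, -672.6, 601.1]
ee_rot: [172.7, -0.2, -3.0]
force: [0.6, -0.0, 0.4]
gripper_width: 91.1
q [-92.3  32.7  12.3   0.2 127.7   0.8] t 5.875 -91.2
```

```bash
python3 -m jog '[[[0,6,-3],0,1],[[0,6,-3],0,1],[[0,6,-3],0,1],[[0,6,-3],0,1],[[0,6,-3],0,1],[[0,6,-3],0,1]]'; sh st.sh
```

```text
time_s: 6.62
ee_pos: [-25.4, -764.8, 597.8]
ee_rot: [159.9, -0.5, -2.9]
force: [0.4, 0.9, -0.2]
gripper_width: 90.9
q [-93.   34.5  12.3   0.6 113.1   0.3] t 6.625 -91.9
```

```bash
cat > ik.py <<'E'
import numpy as np
from kin import P
from scipy.spatial.transform import Rotation as Ro
from scipy.optimize import least_squares
L=327.7; lo=np.array([-177.97,-48.28,12.27,-77.06,2.81,-146.56]);hi=np.array([177.97,115.42,149.76,257.06,150.46,146.56])
def fk(q):
    R=Ro.from_euler("ZYZYZ",[q[0],q[1]+q[2],q[3],q[4],q[5]+90],degrees=True).as_matrix()
    a,b=np.radians(q[1]),np.radians(q[1]+q[2]+P[3]); r=P[0]+P[1]*np.sin(a)+P[2]*np.sin(b); z=P[4]+L+P[1]*np.cos(a)+P[2]*np.cos(b)
    t=np.radians(q[0]); return np.array([r*np.cos(t),r*np.sin(t),z])+L*R[:,2],R
def ik(p,R,q0):
    def e(q):
        x,Rr=fk(q); return np.r_[(x-p)/5,Ro.from_matrix(R.T@Rr).as_rotvec()*57.3]
    o=least_squares(e,np.clip(q0,lo+.1,hi-.1),bounds=(lo,hi)); return o.x,o.cost
if __name__=="__main__":
    x,R=fk([-93,34.5,12.3,.6,113.1,.3]); print(x,Ro.from_matrix(R).as_euler("xyz",degrees=True))
    for tilt in (24,47):
      for yaw in (0,):
        R=Ro.from_euler("xyz",[180-tilt,0,yaw],degrees=True).as_matrix(); q=[-60,30,60,0,90,30]
        for p in [(100,-650,500),(300,-500,450),(450,-200,420),(520,50,420),(521,200,400),(521,240,300),(521,260,100),(521,184,35),(521,110,35),(521,110,200),(521,0,200)]:
            q,c=ik(np.array(p,float),R,q); print(tilt,p,q.round(0),round(c,2))
E
python3 ik.py
```

```text
Traceback (most recent call last):
  File "ik.py", line 15, in <module>
    x,R=fk([-93,34.5,12.3,.6,113.1,.3]); print(x,Ro.from_matrix(R).as_euler("xyz",degrees=True))
        ~~^^^^^^^^^^^^^^^^^^^^^^^^^^^^^
  File "ik.py", line 7, in fk
    R=Ro.from_euler("ZYZYZ",[q[0],q[1]+q[2],q[3],q[4],q[5]+90],degrees=True).as_matrix()
      ~~~~~~~~~~~~~^^^^^^^^^^^^^^^^^^^^^^^^^^^^^^^^^^^^^^^^^^^^^^^^^^^^^^^^^
  File "scipy/spatial/transform/_rotation.pyx", line 1413, in scipy.spatial.transform._rotation.Rotation.from_euler
ValueError: Expected axis specification to be a non-empty string of upto 3 characters, got ZYZYZ
```

```bash
sed -i 's/R=Ro.from_euler("ZYZYZ",.*/R=(Ro.from_euler("ZYZ",[q[0],q[1]+q[2],q[3]],degrees=True)*Ro.from_euler("YZ",[q[4],q[5]+90],degrees=True)).as_matrix()/' ik.py; python3 ik.py
```

```text
[ -36.90003391 -764.40614399  596.92098029] [159.90083643  -0.54047734  -2.8710016 ]
24 (100, -650, 500) [-79.  11.  66.  -5.  79.  11.] 0.0
24 (300, -500, 450) [-51.   6.  80. -15.  76.  41.] 0.0
24 (450, -200, 420) [ -8.   4.  86. -24.  87.  82.] 0.0
24 (520, 50, 420) [ 19.  13.  74. -23. 100. 107.] 0.0
24 (521, 200, 400) [ 33.  20.  68. -21. 105. 119.] 0.0
24 (521, 240, 300) [ 36.  23.  76. -19.  95. 126.] 0.0
24 (521, 260, 100) [ 37.  33.  91. -20.  73. 136.] 0.0
24 (521, 184, 35) [ 31.  34. 101. -23.  61. 136.] 0.0
24 (521, 110, 35) [ 25.  31. 106. -26.  57. 132.] 0.0
24 (521, 110, 200) [ 25.  21.  95. -22.  76. 123.] 0.0
24 (521, 0, 200) [ 14.  18. 100. -25.  70. 114.] 0.0
47 (100, -650, 500) [-76.   1.  89. -14.  45.  19.] 0.0
47 (300, -500, 450) [-41.  -1.  97. -41.  57.  64.] 0.0
47 (450, -200, 420) [  5.   4.  96. -47.  87. 101.] 0.0
47 (520, 50, 420) [ 29.  18.  78. -42. 106. 115.] 0.0
47 (521, 200, 400) [ 40.  27.  67. -38. 115. 123.] 0.0
47 (521, 240, 300) [ 43.  32.  73. -34. 108. 132.] 0.0
47 (521, 260, 100) [ 44.  42.  84. -32.  91. 144.] 0.0
47 (521, 184, 35) [ 39.  43.  94. -35.  79. 147.] 0.29
47 (521, 110, 35) [ 34.  41. 100. -39.  74. 147.] 0.14
47 (521, 110, 200) [ 34.  29.  93. -37.  89. 135.] 0.0
47 (521, 0, 200) [ 25.  25. 101. -42.  81. 132.] 0.0
```

```bash
python3 -m jog '[[[0,6,-3],0,0],[[0,6,-3],0,0],[[0,6,-3],0,0],[[0,6,-3],0,0],[[0,6,-3],0,0],[[0,6,-3],0,0],[[0,6,-3],0,0],[[0,6,-3],0,0],[[0,6,-3],0,0],[[0,6,-3],0,0]]' 5; sh st.sh
```

```text
time_s: 7.88
ee_pos: [-35.6, -790.1, 739.2]
ee_rot: [135.2, -0.9, -2.7]
force: [-0.3, 0.1, -0.1]
gripper_width: 0.2
q [-94.   28.1  12.3   1.5  94.9  -0.2] t 7.875 -92.6
```

```bash
cat > plan.py <<'E'
import sys,json
from h import *
from ik import ik,fk
from scipy.spatial.transform import Rotation as Ro
# plan.py 'waypoints' totalturn step_mm
s=telemetry.state(); p=s["ee_pos"]; R=Ro.from_euler("xyz",s["ee_rot"],degrees=True).as_matrix(); q=s["qpos"]
W=json.loads(sys.argv[1]); T=float(sys.argv[2]); st=float(sys.argv[3]); rows=[];
pts=[p]
for w in W:
    n=int(np.ceil(np.linalg.norm(np.array(w)-pts[-1])/st)); a=pts[-1]; pts+=[a+(np.array(w)-a)*k/n for k in range(1,n+1)]
tn=max(-10.5,min(10.5,T/(len(pts)-1)))
for a,b in zip(pts,pts[1:]):
    d=R.T@(b-a)/10; rows.append("[[%.1f,%.1f,%.1f],%.1f,0]"%(*d,tn)); R=R@Ro.from_euler("z",tn,degrees=True).as_matrix()
    q2,c=ik(b,R,q); print(rows[-1],b.round(0),q2.round(0),"dq",np.abs(q2-q).max().round(0),round(c,2)); q=q2
for i in range(0,len(rows),10): print("["+",".join(rows[i:i+10])+"]")
E
python3 -m jog '[[[0,6,-3],0,0]]'; python3 plan.py '[[120,-560,500],[420,-200,470],[515,80,440],[519,300,430]]' -182 50
```

```text
time_s: 8.0
ee_pos: [-36.1, -783.4, 759.9]
ee_rot: [132.7, -0.9, -2.7]
force: [0.7, 0.6, 0.7]
gripper_width: 0.5
[[1.8,-4.4,0.1],-6.3,0] [ -17. -756.  727.] [-91.  17.  36.  -1.  80.  -4.] dq 23.0 0.0
[[2.2,-4.1,0.1],-6.3,0] [   3. -728.  695.] [-89.  11.  49.  -2.  73.  -8.] dq 13.0 0.0
[[2.7,-3.9,0.1],-6.3,0] [  22. -700.  662.] [-86.   7.  59.  -5.  67. -12.] dq 10.0 0.0
[[3.1,-3.6,0.1],-6.3,0] [  42. -672.  630.] [-83.   3.  68.  -7.  62. -15.] dq 9.0 0.0
[[3.5,-3.2,0.1],-6.3,0] [  61. -644.  597.] [-80.   0.  76. -10.  58. -17.] dq 8.0 0.0
[[3.8,-2.8,0.1],-6.3,0] [  81. -616.  565.] [-77.  -3.  83. -14.  54. -18.] dq 7.0 0.0
[[4.1,-2.4,0.1],-6.3,0] [ 100. -588.  532.] [-73.  -5.  90. -18.  51. -18.] dq 7.0 0.0
[[4.3,-1.9,0.1],-6.3,0] [ 120. -560.  500.] [-68.  -7.  96. -23.  49. -17.] dq 6.0 0.0
[[3.9,0.4,-2.5],-6.3,0] [ 150. -524.  497.] [-61.  -9.  98. -29.  52. -14.] dq 7.0 0.0
[[3.9,0.8,-2.5],-6.3,0] [ 180. -488.  494.] [-53. -10.  99. -34.  56. -12.] dq 8.0 0.0
[[3.8,1.2,-2.5],-6.3,0] [ 210. -452.  491.] [-44. -11. 100. -38.  61. -10.] dq 9.0 0.0
[[3.6,1.6,-2.5],-6.3,0] [ 2
[... 1513 characters left out ...]
[[1.8,-4.4,0.1],-6.3,0],[[2.2,-4.1,0.1],-6.3,0],[[2.7,-3.9,0.1],-6.3,0],[[3.1,-3.6,0.1],-6.3,0],[[3.5,-3.2,0.1],-6.3,0],[[3.8,-2.8,0.1],-6.3,0],[[4.1,-2.4,0.1],-6.3,0],[[4.3,-1.9,0.1],-6.3,0],[[3.9,0.4,-2.5],-6.3,0],[[3.9,0.8,-2.5],-6.3,0]]
[[[3.8,1.2,-2.5],-6.3,0],[[3.6,1.6,-2.5],-6.3,0],[[3.4,2.0,-2.5],-6.3,0],[[3.2,2.4,-2.5],-6.3,0],[[2.9,2.7,-2.5],-6.3,0],[[2.6,3.0,-2.5],-6.3,0],[[2.2,3.3,-2.5],-6.3,0],[[1.9,3.5,-2.5],-6.3,0],[[2.8,2.6,-3.1],-6.3,0],[[2.5,2.9,-3.1],-6.3,0]]
[[[2.1,3.2,-3.1],-6.3,0],[[1.8,3.4,-3.1],-6.3,0],[[1.4,3.6,-3.1],-6.3,0],[[1.0,3.7,-3.1],-6.3,0],[[1.6,2.7,-3.1],-6.3,0],[[1.3,2.8,-3.1],-6.3,0],[[1.0,3.0,-3.1],-6.3,0],[[0.7,3.1,-3.1],-6.3,0],[[0.4,3.1,-3.1],-6.3,0]]
```

```bash
python3 -m jog '[[[1.8,-4.4,0.1],-6.3,0],[[2.2,-4.1,0.1],-6.3,0],[[2.7,-3.9,0.1],-6.3,0],[[3.1,-3.6,0.1],-6.3,0],[[3.5,-3.2,0.1],-6.3,0],[[3.8,-2.8,0.1],-6.3,0],[[4.1,-2.4,0.1],-6.3,0],[[4.3,-1.9,0.1],-6.3,0],[[3.9,0.4,-2.5],-6.3,0],[[3.9,0.8,-2.5],-6.3,0]]'; sh st.sh; python3 plan.py '[[420,-200,470],[515,80,440],[519,300,430]]' -125 50 | tail -2
```

```text
time_s: 9.25
ee_pos: [182.4, -491.2, 503.8]
ee_rot: [151.3, 41.6, 48.7]
force: [0.1, 0.4, -1.1]
gripper_width: 0.4
q [-55.1  -9.9  98.1 -33.8  54.3 -14.2] t 9.25 -69.6
[[[3.8,1.2,-2.5],-6.6,0],[[3.6,1.6,-2.5],-6.6,0],[[3.4,2.0,-2.5],-6.6,0],[[3.2,2.4,-2.5],-6.6,0],[[2.9,2.8,-2.5],-6.6,0],[[2.5,3.1,-2.5],-6.6,0],[[2.2,3.3,-2.5],-6.6,0],[[1.8,3.6,-2.5],-6.6,0],[[2.6,2.7,-3.2],-6.6,0],[[2.2,3.0,-3.2],-6.6,0]]
[[[1.9,3.2,-3.2],-6.6,0],[[1.5,3.4,-3.2],-6.6,0],[[1.1,3.6,-3.2],-6.6,0],[[0.7,3.7,-3.2],-6.6,0],[[1.4,2.7,-3.2],-6.6,0],[[1.1,2.8,-3.2],-6.6,0],[[0.7,2.9,-3.2],-6.6,0],[[0.4,3.0,-3.2],-6.6,0],[[0.1,3.0,-3.2],-6.6,0]]
```

```bash
python3 -m jog '[[[3.8,1.2,-2.5],-6.4,0],[[3.6,1.6,-2.5],-6.4,0],[[3.4,2.0,-2.5],-6.4,0],[[3.2,2.4,-2.5],-6.4,0],[[2.9,2.8,-2.5],-6.4,0],[[2.5,3.1,-2.5],-6.4,0],[[2.2,3.3,-2.5],-6.4,0],[[1.8,3.6,-2.5],-6.4,0],[[2.6,2.7,-3.2],-6.4,0],[[2.2,3.0,-3.2],-6.4,0]]'; sh st.sh
cat > ax.py <<'E'
from h import *
from scipy.spatial.transform import Rotation as Ro
s=telemetry.state();R=Ro.from_euler("xyz",s["ee_rot"],degrees=True).as_matrix();z=R[:,2]
u=np.array([z[0],z[1],0]);u/=np.linalg.norm(u); h=np.cross([0,0,1],u)
print("tilt",np.degrees(np.arccos(-z[2])).round(1),"heading",np.degrees(np.arctan2(u[1],u[0])).round(1),"turn needed(to make x-axis level, tool y back)",np.degrees(np.arctan2(R[:,1]@h,R[:,0]@h)).round(1)); print(R.round(3))
E
python3 ax.py;  python3 plan.py '[[515,80,440],[519,300,430]]' -63 50 | tail -1
```

```text
time_s: 10.5
ee_pos: [456.3, -91.9, 462.7]
ee_rot: [-145.9, 37.9, 137.9]
force: [1.0, 0.1, 0.7]
gripper_width: 0.3
q [ 16.6   6.4  88.3 -47.3  99.3 -21.4] t 10.5 -11.4
tilt 49.2 heading -89.9 turn needed(to make x-axis level, tool y back) 125.8
[[-0.586  0.811  0.001]
 [ 0.529  0.384 -0.757]
 [-0.614 -0.443 -0.654]]
[[[1.8,3.1,-2.9],-7.0,0],[[1.4,3.3,-2.9],-7.0,0],[[1.0,3.4,-2.9],-7.0,0],[[0.5,3.5,-2.9],-7.0,0],[[1.3,2.8,-3.2],-7.0,0],[[0.9,2.9,-3.2],-7.0,0],[[0.6,3.0,-3.2],-7.0,0],[[0.2,3.0,-3.2],-7.0,0],[[-0.2,3.0,-3.2],-7.0,0]]
```

```bash
python3 -m jog '[[[1.8,3.1,-2.9],-6,0],[[1.4,3.3,-2.9],-6,0],[[1.1,3.4,-2.9],-6,0],[[0.7,3.5,-2.9],-6,0],[[1.5,2.8,-3.2],-6,0],[[1.2,2.9,-3.2],-6,0],[[0.9,3.0,-3.2],-6,0],[[0.6,3.0,-3.2],-6,0],[[0.3,3.0,-3.2],-6,0]]'; sh st.sh; python3 ax.py
python3 - <<'E'
from h import *
f=viewer.grab_frame("top"); c=f["color"].astype(int)
g=viewer.grab_frame("scene")
a=cv2.resize(f["color"][80:380,60:260,::-1],None,fx=2,fy=2); b=cv2.resize(g["color"][60:310,330:530,::-1],None,fx=2,fy=2)
o=np.zeros((600,800,3),np.uint8); o[:,:400]=a;o[:500,400:]=b; cv2.imwrite("pics/m2.png",o)
up=np.array([(92,30),(35,75),(118,177),(173,133)])/2+[60,80]; low=np.array([(125,395),(197,407),(170,545),(97,533)])/2+[60,80]
print(cast(f,up,230).round(0)[:,:2].tolist(),cast(f,low,230).round(0)[:,:2].tolist())
E
```

```text
time_s: 11.62
ee_pos: [516.3, 318.3, 430.3]
ee_rot: [-131.6, -0.4, -178.2]
force: [1.7, 0.5, -0.6]
gripper_width: 0.2
q [ 46.5  34.6  50.1 -40.8 126.  -60.9] t 11.625 31.7
tilt 48.4 heading -88.6 turn needed(to make x-axis level, tool y back) -179.5
[[-0.999 -0.025  0.019]
 [-0.031  0.664 -0.747]
 [ 0.007 -0.748 -0.664]]
[[743.0, 225.0], [702.0, 274.0], [611.0, 198.0], [650.0, 150.0]] [[420.0, 187.0], [410.0, 124.0], [292.0, 145.0], [302.0, 208.0]]
```

View pics/m2.png

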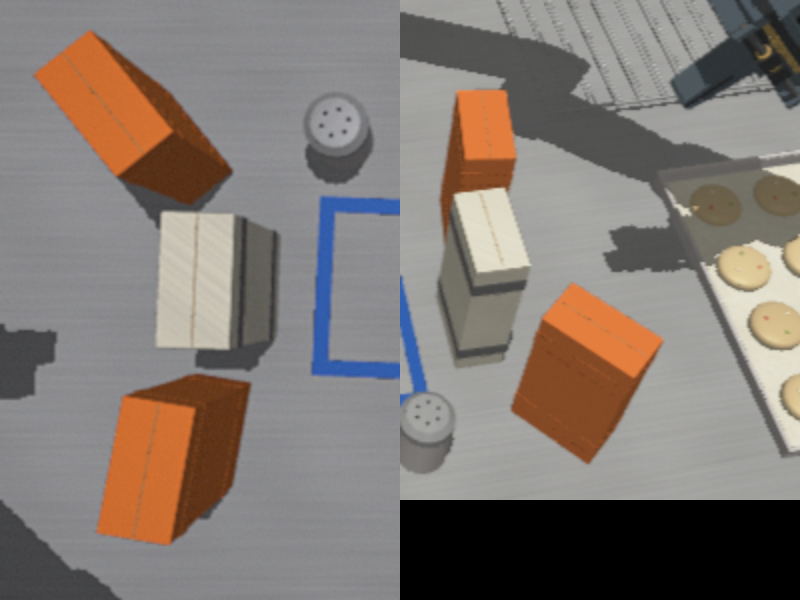

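```bash
python3 plan.py '[[520,250,150],[520,235,45]]' 0 50
```

```text
[[-0.1,2.7,4.0],0.0,0] [517. 309. 382.] [ 47.  35.  57. -38. 121. -55.] dq 7.0 0.0
[[-0.1,2.7,4.0],0.0,0] [518. 297. 335.] [ 47.  35.  64. -36. 115. -51.] dq 7.0 0.0
[[-0.1,2.7,4.0],0.0,0] [518. 285. 289.] [ 46.  35.  69. -35. 110. -48.] dq 6.0 0.0
[[-0.1,2.7,4.0],0.0,0] [519. 274. 243.] [ 45.  36.  75. -34. 105. -45.] dq 5.0 0.0
[[-0.1,2.7,4.0],0.0,0] [519. 262. 196.] [ 45.  37.  79. -34.  99. -42.] dq 5.0 0.0
[[-0.1,2.7,4.0],0.0,0] [520. 250. 150.] [ 44.  39.  83. -34.  94. -39.] dq 5.0 0.0
[[-0.0,2.3,2.7],0.0,0] [520. 245. 115.] [ 44.  41.  85. -34.  91. -37.] dq 3.0 0.0
[[-0.0,2.3,2.7],0.0,0] [520. 240.  80.] [ 43.  43.  87. -34.  87. -35.] dq 3.0 0.0
[[-0.0,2.3,2.7],0.0,0] [520. 235.  45.] [ 43.  45.  89. -34.  84. -33.] dq 3.0 0.0
[[[-0.1,2.7,4.0],0.0,0],[[-0.1,2.7,4.0],0.0,0],[[-0.1,2.7,4.0],0.0,0],[[-0.1,2.7,4.0],0.0,0],[[-0.1,2.7,4.0],0.0,0],[[-0.1,2.7,4.0],0.0,0],[[-0.0,2.3,2.7],0.0,0],[[-0.0,2.3,2.7],0.0,0],[[-0.0,2.3,2.7],0.0,0]]
```

```bash
python3 -m jog '[[[-0.1,2.7,4.0],0,0],[[-0.1,2.7,4.0],0,0],[[-0.1,2.7,4.0],0,0],[[-0.1,2.7,4.0],0,0],[[-0.1,2.7,4.0],0,0],[[-0.1,2.7,4.0],0,0],[[0,2.3,2.7],0,0],[[0,2,2.4],0,0],[[0,0,0],0,0]]'; sh st.sh; python3 ax.py
python3 - <<'E'
from h import *
f=viewer.grab_frame("top"); g=viewer.grab_frame("scene")
a=cv2.resize(f["color"][80:380,20:220,::-1],None,fx=2,fy=2); b=cv2.resize(g["color"][60:310,360:560,::-1],None,fx=2,fy=2)
o=np.zeros((600,800,3),np.uint8); o[:,:400]=a;o[:500,400:]=b; cv2.imwrite("pics/m3.png",o)
E
```

```text
time_s: 12.85
ee_pos: [527.9, 237.1, 74.8]
ee_rot: [-132.7, 0.7, -178.3]
force: [-0.5, -0.3, 1.1]
gripper_width: 0.4
q [ 41.2  42.2  88.1 -35.1  85.  -35.6] t 12.85 24.2
tilt 47.3 heading -87.6 turn needed(to make x-axis level, tool y back) 179.0
[[-0.999 -0.012  0.031]
 [-0.03   0.678 -0.734]
 [-0.012 -0.735 -0.678]]
```

View pics/m3.png

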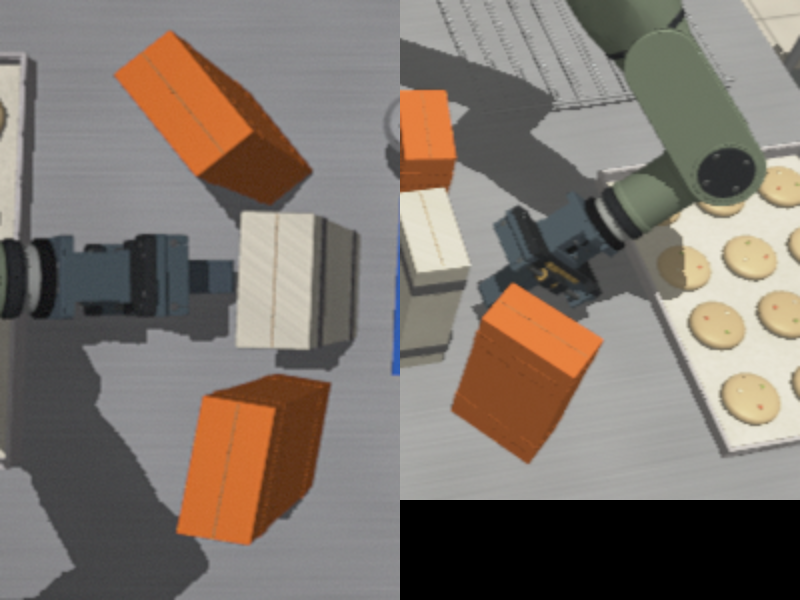

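```bash
python3 -m jog '[[[0.35,1.45,1.35],0,0],[[0.35,1.4,1.3],0,0],[[0,0,0],0,0]]'; python3 ax.py|head -1
```

```text
time_s: 13.32
ee_pos: [523.5, 239.7, 38.3]
ee_rot: [-133.1, 1.2, -178.2]
force: [0.2, 0.4, -0.2]
gripper_width: 0.4
tilt 46.9 heading -87.0 turn needed(to make x-axis level, tool y back) 178.3
```

```bash
python3 -m jog '[[[0.3,0.44,0.42],3,0],[[0.1,-1.36,1.47],0,0],[[0.1,-1.36,1.47],0,0],[[0,0,0],0,0]]'; python3 ax.py
```

```text
time_s: 13.82
ee_pos: [519.0, 199.8, 31.8]
ee_rot: [-133.2, 3.6, 179.8]
force: [1.2, 0.8, -0.2]
gripper_width: 0.3
tilt 46.9 heading -86.8 turn needed(to make x-axis level, tool y back) 175.1
[[-0.998  0.048  0.04 ]
 [ 0.004  0.685 -0.729]
 [-0.063 -0.727 -0.683]]
```

```bash
python3 -m jog '[[[0.03,-0.69,0.73],0,0],[[0.03,-0.69,0.73],0,0],[[0.03,-0.69,0.73],0,0],[[0.03,-0.69,0.73],0,0],[[0.03,-0.69,0.73],0,0],[[0,0,0],0,0]]'; python3 ax.py|head -1
cat > meas.py <<'E'
from h import *
f=viewer.grab_frame("top"); c=f["color"].astype(int); R,G,B=c[...,0],c[...,1],c[...,2]
m=(R>160)&(R-B<60)&(R-B>8); m[:, :110]=0; m[:,300:]=0; m[300:]=0; q=big(m[:300]); r=cv2.minAreaRect(cast(f,q[:,0],230)[:,:2].astype(np.float32))
print("top",np.round(r[0],1),np.round(r[1],1),round(r[2],1),cv2.boxPoints(r).round(0).tolist(),"front y",round(r[0][1]-32.5,1))
m=((B>R+60)&(B>G+40)); q=big(m)
g=viewer.grab_frame("scene"); a=cv2.resize(f["color"][130:330,60:320,::-1],None,fx=1.5,fy=1.5); b=cv2.resize(g["color"][60:310,280:560,::-1],None,fx=1.4,fy=1.4)
o=np.zeros((360,790,3),np.uint8); o[:300,:390]=a;o[:350,395:787]=b; import sys; cv2.imwrite("pics/"+sys.argv[1],o)
E
python3 meas.py p1.png
```

```text
time_s: 14.58
ee_pos: [518.6, 149.1, 32.0]
ee_rot: [-133.4, 3.8, 179.9]
force: [-0.4, 0.5, 0.0]
gripper_width: 0.4
tilt 46.7 heading -86.5 turn needed(to make x-axis level, tool y back) 174.8
top [521.4  97.4] [118.4  63. ] 0.9 [[462.0, 128.0], [463.0, 65.0], [581.0, 67.0], [580.0, 130.0]] front y 64.9
```

View pics/p1.png

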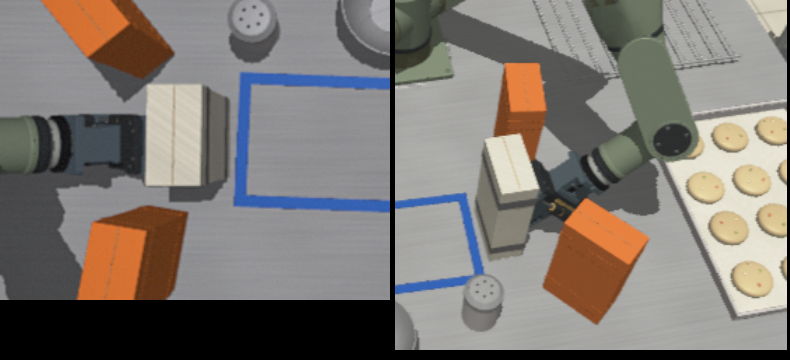

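```bash
python3 -m jog '[[[0,0.6,-0.6],0,0],[[-1.4,0,0.05],0,0],[[0,-0.69,0.73],0,0],[[0,-0.69,0.73],0,0],[[0,-0.55,0.58],0,0],[[0,0,0],0,0]]'; python3 ax.py|head -1; python3 meas.py p2.png
```

```text
time_s: 15.42
ee_pos: [534.0, 128.8, 32.0]
ee_rot: [-133.5, 3.8, 179.9]
force: [-0.1, -0.1, 0.2]
gripper_width: 0.5
tilt 46.6 heading -86.4 turn needed(to make x-axis level, tool y back) 174.7
top [520.3  77.3] [ 64.6 119.1] 88.9 [[460.0, 46.0], [579.0, 44.0], [581.0, 108.0], [461.0, 111.0]] front y 44.8
```

```bash
python3 -m jog '[[[0,0.6,-0.6],0,0],[[0.8,0,0],0,0],[[0,-0.69,0.73],0,0],[[0,-0.69,0.73],0,0],[[0,-0.5,0.53],0,0],[[0,0,0],0,0]]'; python3 ax.py|head -1; python3 meas.py p3.png
```

```text
time_s: 16.27
ee_pos: [525.1, 109.5, 31.0]
ee_rot: [-133.5, 3.8, 180.0]
force: [0.0, 0.6, 0.2]
gripper_width: 0.6
tilt 46.6 heading -86.4 turn needed(to make x-axis level, tool y back) 174.8
top [521.5  57.6] [ 64.3 117.9] 90.0 [[463.0, 25.0], [580.0, 25.0], [580.0, 90.0], [463.0, 90.0]] front y 25.1
```

View pics/p3.png

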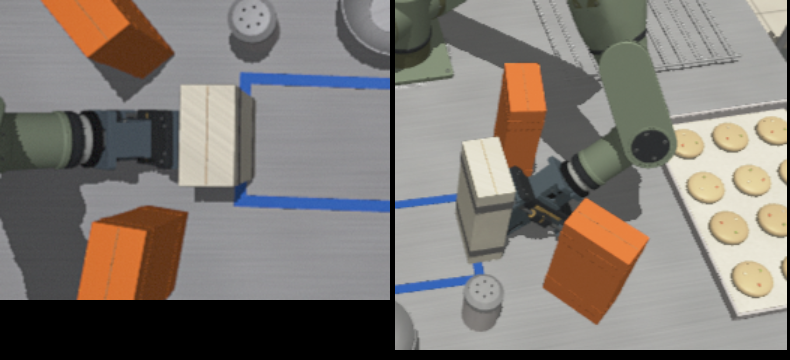

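```bash
python3 -m jog '[[[0,1.71,-1.82],0,0],[[-0.16,-3.05,-2.87],0,0],[[-0.16,-3.05,-2.87],0,0],[[-0.16,-3.05,-2.87],0,0],[[-0.16,-3.05,-2.87],0,0],[[0,0,0],0,0]]'; sh st.sh; python3 ax.py
```

```text
time_s: 17.12
ee_pos: [521.2, 143.2, 202.9]
ee_rot: [-133.6, 3.8, -179.7]
force: [1.2, -1.0, -0.2]
gripper_width: 0.3
q [ 35.3  28.8  92.5 -38.3  88.1 -41.6] t 17.125 15.4
tilt 46.5 heading -86.2 turn needed(to make x-axis level, tool y back) 174.8
[[-0.998  0.044  0.049]
 [-0.005  0.69  -0.724]
 [-0.066 -0.723 -0.688]]
```

```bash
python3 -m jog '[[[0,-0.8,0.84],0,0],[[0,-0.8,0.84],0,0],[[0,-0.69,0.73],0,0],[[0,-0.55,0.58],0,0],[[0,-0.55,0.58],0,0],[[0,-0.55,0.58],0,0],[[0,-0.55,0.58],0,0],[[0,-0.55,0.58],0,0],[[0,-0.55,0.58],0,0]]'; python3 meas.py p4.png
```

```text
time_s: 18.25
ee_pos: [520.4, 57.1, 199.3]
ee_rot: [-133.4, 3.4, -179.7]
force: [0.1, -0.1, -0.2]
gripper_width: 0.5
top [520.6  -6.7] [ 64.  119.6] 89.6 [[461.0, -38.0], [580.0, -39.0], [581.0, 25.0], [461.0, 26.0]] front y -39.2
```

View pics/p4.png

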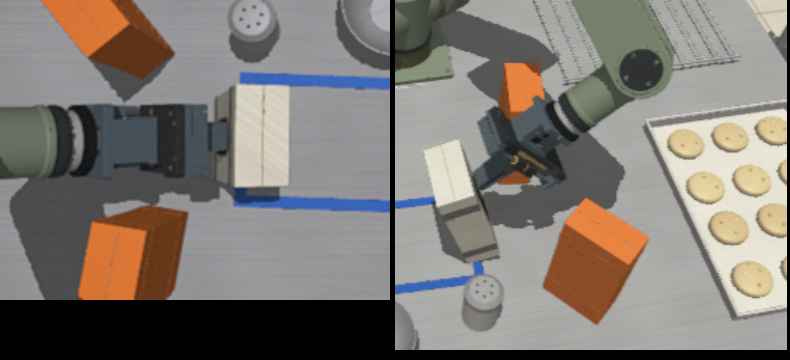

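Tipping with the foot inside the tape; it is about at its balance point. I push a little further and let it fall.

```bash
python3 -m jog '[[[0,-0.55,0.58],0,0],[[0,-0.55,0.58],0,0],[[0,-0.4,0.42],0,0],[[0,0,0],0,0],[[0,0,0],0,0],[[0,0,0],0,0],[[0,0,0],0,0]]'
python3 - <<'E'
from h import *
f=viewer.grab_frame("top"); g=viewer.grab_frame("scene")
a=cv2.resize(f["color"][80:330,60:460,::-1],None,fx=1,fy=1); b=g["color"][60:340,160:560,::-1]
o=np.zeros((300,800,3),np.uint8); o[:250,:400]=a;o[:280,400:]=b; cv2.imwrite("pics/p5.png",o)
E
```

```text
time_s: 19.23
ee_pos: [520.5, 34.0, 199.3]
ee_rot: [-133.5, 3.4, -179.7]
force: [0.1, -0.2, 0.4]
gripper_width: 0.3
```

View pics/p5.png

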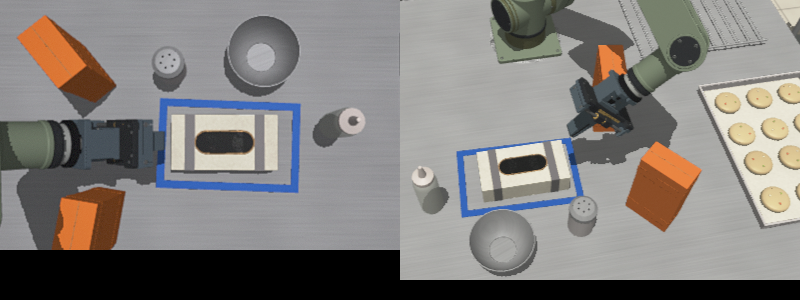

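```bash
python3 -m jog '[[[-0.2,-2.9,-2.75],0,0],[[-0.2,-2.2,-4.1],0,0],[[-0.2,-1.5,-4.8],0,0],[[0,1,-4],0,0],[[0,0,0],0,0],[[0,0,0],0,0]]'
python3 - <<'E'
from h import *
f=viewer.grab_frame("top"); c=f["color"].astype(int); R,G,B=c[...,0],c[...,1],c[...,2]
m=((R>135)&(R-B<60)&(R-B>8)).astype(np.uint8); m[:,:205]=0; m[:,375:]=0; m[:170]=0;m[290:]=0
m=cv2.morphologyEx(m,cv2.MORPH_CLOSE,np.ones((13,13))); q=big(m)
r=cv2.minAreaRect(cast(f,q[:,0],65)[:,:2].astype(np.float32)); print(r); P=cv2.boxPoints(r)
b=cv2.minAreaRect(cast(f,big((B>R+60)&(B>G+40))[:,0],0)[:,:2].astype(np.float32)); print("bay",b)
d=np.array([-.034,-.9994]); n=np.array([.9994,-.034]); o=P-np.array([514.8,-108]); print("in bay x",(o@d).round(0),"y",(o@n).round(0))
cv2.imwrite("pics/p6.png",cv2.resize(f["color"][80:330,60:460,::-1],None,fx=2,fy=2))
E
```

```text
time_s: 20.08
ee_pos: [516.7, 110.4, 351.0]
ee_rot: [-133.4, 3.2, -179.7]
force: [0.4, -0.3, -0.3]
gripper_width: 0.6
((521.1425170898438, -96.77006530761719), (228.78182983398438, 119.4917221069336), 89.60406494140625)
bay ((514.7839965820312, -108.04878234863281), (325.65606689453125, 206.15478515625), 88.03569793701172)
in bay x [ 105.  101. -127. -124.] y [-51.  69.  63. -57.]
```

View pics/p6.png

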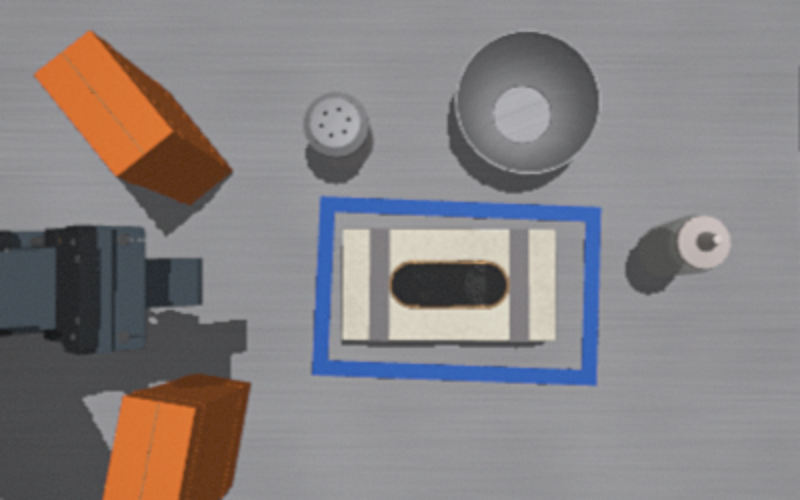

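The box lies flat, slot up, at least 16 mm inside the tape on every side. The bystanders and orange boxes are where they started, and the arm is clear.

```bash
python3 -c "
from workcell import job_done; print(job_done())"
```

```text
the job is handed in; nothing more can be done
None
```

The glove box now lies flat in its bay with the slot upward, wholly inside the tape. It fell right on the first push, and I handed the job in at about 20 s.

**How the push worked:** with the tool pointing straight down, the gripper's body would have hit the carton before the fingers. The moves only turn the tool about its own axis. I therefore drove the arm against its reach limit, away from the objects, until the tool tilted about 47°. With the fingers shut, I then pushed about 30 mm above the bench.

**Slide:** the carton stayed upright and moved about 71 mm in three pushes. The first push turned it about 2°, so I shifted sideways to straighten it. The leading foot edge ended about 12 mm inside the near tape edge.

**Topple:** I pushed gently at about 195 mm height until it fell by itself, then drew the arm clear.

**Last checks:**
- The top-camera measurement puts the carton at x −127 to +105 mm and y −57 to +69 mm in the bay. The inner limits are ±145 and ±85 mm, so the smallest margin is about 16 mm.
- The carton sits about 1.5° off the bay's direction.
- By eye in the last picture, the bowl, bottle, shaker and both orange boxes had not moved; I did not measure them.
- Force readings taken at the end of each move never showed more than about 1.7 N near the carton. The readings rose to about 25 N on one axis once, when the arm met its reach limit in free space.
- No check failed.

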